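Raking light on an exhibit: bridge the light bar, hold the box lid at 50 degrees

TASK

Lay the light bar centred across the two cradles beside the exhibit box, let go of it, and leave it lying there. Then lift the lid of the box by its handle and hold it open at 50 degrees for the photograph: the lid falls shut by itself, so finish while still holding it steady at that angle. Leave the other things on the bench where they are.

Things in the scene. Friction and masses are not known exactly. Their poses are not given: they have to be found in the camera images.
- lightbar: light bar: straight stick of square section with a white diffuser and an aluminium cap at each end, 220 mm long, 26 x 26 mm, about 0.2 kg, lying loose on the bench; origin at the centre of its underside, x along its length; the same either way round
- lightbar_center (a point): centre of the light bar, 13 mm above its underside
- rests: fixed dark steel stand: base plate 180 x 60 x 10 mm, upright cradles at x = -75 and +75 mm. Origin centre of its underside, x from cradle to cradle (the bar lies along it). Each cradle is 20 mm long, its floor 60 mm above the origin, with a cheek on either side (7 mm thick, 36 mm apart, tops at 74 mm). Between the cradles the fingers have room above 40 mm
- rests_mid (a point): point midway between the cradles at the height of their floors, where the centre of the light bar's underside belongs
- box: fixed aluminium exhibit box 200 (x) x 220 (y) x 60 mm high, with a lid hinged on its far (+x) upper edge. Origin centre of its underside, x points from the handle side to the hinge side, z up. It stands either left or right of the cradles
- lid (a joint): opening angle of the box's lid in rad: 0 shut (as at the start), growing as the handle side rises; 0.873 is 50 degrees; stops at 1.35. The lid is a flat plate 200 x 220 x 6 mm of about 0.35 kg on a free hinge: it falls shut from any angle when let go
- lid_hinge (a point): middle of the lid's hinge axis, which runs along the box's y: 100 mm along the box's x from its origin and 60 mm above its underside
- lid_handle (a point): middle of the lid handle: black round bar, 12 mm diameter, 90 mm long along the box's y on a post at each end; pinch it from above with the fingers closing along the box's x, and it turns between the fingers as the lid opens. Shut, it is 180 mm from the hinge axis along the box's -x and 40 mm above it (lid's top: 6 mm above the axis)
- jar_low: bystander, to be left alone: small squat screw jar with black cap, 36 mm across, 30 mm tall, standing on the base plate between the two cradles; origin centre of its underside
- jar_tall: bystander, to be left alone: amber glass jar with black cap, 52 mm across, 60 mm tall, standing beyond the cradles; origin centre of its underside
- spray: bystander, to be left alone: white bottle, 60 mm across, 150 mm tall, at the right-hand side; origin centre of its underside
- brush: bystander, to be left alone: dusting brush 160 mm long lying near the robot; origin at its middle
- tape: bystander, to be left alone: roll of clear tape lying flat, 72 mm across, 25 mm high; origin centre of its underside
- loupe: bystander, to be left alone: black standing loupe, 52 mm across, 50 mm tall, at the left-hand side; origin centre of its underside
- cup: bystander, to be left alone: steel cup, 70 mm across, 70 mm tall, at the back; origin centre of its underside
Things that resemble listed ones, but are neither listed nor needed, are in the scene too. Of the things like the lightbar, leave any that is brown; of the rest the smaller one is meant.

How it is judged:
By the outcome, as a careful person would: the job done as asked, in the order asked, and still so for the second after the job is handed in, while the arm keeps its last pose, push and grip.
It also fails if it takes over 54 s, if anything falls off the work surface, if the arm or the gripper's body presses on something with over 40 N, if the wrist force passes 120 N, or if a joint passes its speed limit or range.

ROBOT

A 6-joint arm with a two-finger parallel gripper is mounted at the origin on the work surface. World frame = base frame: x ahead of the robot, y to its left, z up, the work surface at z = 0. Lengths are in m, angles in degrees, forces in N, time in s.
With the tool pointing down it reaches from about 0.275 to 0.825 m from the base axis. Payload 5.2 kg.
Tool frame: the origin (TCP) lies at the very end of the fingers, on their centre line; the grasp point (between the pads) lies 19 mm behind it (grip_depth is the distance from the TCP to the grasp point, in m); z points along the fingers, y is the line along which they close (so a half turn about z gives the same grasp; the last joint's range is limited). The gripper opens to 93 mm and grips with 3 to 60 N. Pads are 15 mm wide; open, the fingers measure 128 mm over their backs; the gripper's body (75 mm by 188 mm) begins 65 mm behind the grasp point.
Start: joints at [65.329, 14.817, 87.949, -0, 77.235, -11.62], TCP at [0.124, 0.536, 0.219] pointing down, gripper open.
Joint ranges: [-179.93, 179.93], [-52.35, 119.4], [10.71, 147.94], [-69.91, 249.91], [12.55, 155.21], [-178.61, 178.61]. Speed limits (degrees/s): [147.25, 147.25, 180, 180, 180, 180].

INTERFACE

Orientations are given as [roll, pitch, yaw] about the fixed x, y, z axes, in that order (R = Rz(yaw) Ry(pitch) Rx(roll)).
In Python, from bench import * gives the robot as it stands. The module is installed in compiled form; this text tells all that it offers. Calls block until the motion is done:
- move_to(position, orientation): joint-space move of the TCP to a pose.
- move_straight(position, vel=0.15, ori=None, contact_N=None): straight line of the TCP; ori=None keeps the orientation; vel is the mean speed in m/s. With contact_N (N) it stops when the force on the tool has changed by that much, and returns True; else False.
- set_joints(angles): joint-space move.
- set_gripper(opening, grip_force=None): opening from 0.0 (shut) to 1.0 (fully open); grip_force is the grip in N (None keeps the last); returns when the fingers have stopped.
- pause(seconds).
- inverse_kinematics(position, orientation): joint angles nearest the present ones, or None.
- state(): the state.
- capture(name): name is "side" or "top" or "wrist"; returns a dict with "pixels" (480x640x3 uint8, blue, green, red), "z_map" (480x640 float32, m along the optical axis (not along the pixel's ray), 0 where there is no reading), "camera_matrix" (3x3 intrinsics, pixels), "R" (3x3) and "t" (3): a world point X has camera coordinates R X + t. Camera axes: x right, y down, z forward; pixel columns grow to the right and rows downward; lengths in m; the calibration is good to about 2 mm. A picture is of the moment at which its call begins.
A pose or a line that the arm cannot do raises MotionError and nothing moves.
- sign_off(): hands the job in; it is judged then, once.
Trained networks look in a picture, given as the dict that the camera call returned (one of the last four; its "shot" number tells which), for a name from the list of things; names that differ only in an ending like _2 or _b are one class to them, and where a whole thing is asked for, a point or a joint stands for the part that bears it (a point fixed in the world has none). Each returns a list of dicts, best first, with "conf" (0 to 1); they miss things now and then, are a little off and sometimes report something else, mostly with a low value. They report only what shows in the picture. A call takes as long as a camera call. They do not tell look-alikes from the thing itself.
- recognise(picture, thing): "at" ([x, y, z] in m, in world coordinates, good to about 4 mm: the middle of the surface that is visible of it).
The state is a dict: "clock": time; "qpos": joint angles; "joint_vel": joint speeds; "joint_efforts": joint torques, N m; "tool_pos": TCP position; "orientation": TCP orientation; "wrist_force": force on the tool from outside, world axes, zero at the start; "moment": the same for the moment, N m; "grip_width": opening from 0.0 (shut) to 1.0 (fully open); "gripper_force": force on a finger pad.
Only numpy, scipy, OpenCV 4.12 (cv2) and the standard library are available. Lean on these libraries where they do the work, as an engineer would, in place of code of your own. Each camera call takes 0.05 s, during which the arm holds its last target. There are 200 camera calls.

## Working session

There is one attempt and no reset: what is moved stays moved. The work goes in short steps, each a Python script; the robot and the scene stay as the last script left them, time stands still between calls to the robot, and variables do not carry over. Pictures are saved under pics/ and viewed, at most 10 in all, crops included, and the job is handed in when it is done.

```bash
mkdir -p pics
cat > h.py <<'E'
from bench import *
import numpy as np, cv2
def world(c,u,v,z=None):
    K=c["camera_matrix"]; d=c["z_map"][int(round(v)),int(round(u))] if z is None else None
    ray=np.linalg.inv(K)@np.array([u,v,1.0])
    C=-c["R"].T@c["t"]; r=c["R"].T@ray
    return C+r*(d if z is None else (z-C[2])/r[2])
def cloud(c):
    K=c["camera_matrix"]; v,u=np.mgrid[0:480,0:640]; d=c["z_map"]
    p=np.stack([(u-K[0,2])/K[0,0]*d,(v-K[1,2])/K[1,1]*d,d],-1)
    return (p-c["t"])@c["R"]
E
python3 - <<'E'
from h import *
import pickle
for n in("top","side"):
    c=capture(n); pickle.dump(c,open(n+".pkl","wb")); cv2.imwrite(f"pics/{n}0.png",c["pixels"])
    print(n,-c["R"].T@c["t"])
    for t in ("lightbar","rests","box","lid_handle","jar_low","jar_tall","spray","brush","tape","loupe","cup"):
        print(t,[(np.round(r["at"],3).tolist(),round(r["conf"],2)) for r in recognise(c,t)])
print(state()["clock"])
E
```

```text
top [ 0.21019376 -0.00643102  1.63755514]
lightbar [([0.573, -0.241, 0.023], 0.92), ([0.207, -0.378, 0.038], 0.64), ([0.713, -0.405, 0.024], 0.64)]
rests [([0.516, 0.02, 0.012], 0.9)]
box []
lid_handle [([0.581, 0.237, 0.066], 0.63)]
jar_low [([0.539, 0.019, 0.037], 0.7)]
jar_tall [([0.775, 0.02, 0.059], 0.5)]
spray [([0.513, -0.48, 0.099], 0.66)]
brush [([0.574, -0.242, 0.026], 0.75), ([0.351, 0.129, 0.019], 0.57)]
tape [([0.365, -0.175, 0.027], 0.68)]
loupe [([0.548, 0.44, 0.047], 0.58)]
cup [([0.787, 0.149, 0.035], 0.69)]
side [ 0.26224234 -0.90754951  1.11291994]
lightbar [([0.2, -0.356, 0.035], 0.81), ([0.569, -0.246, 0.023], 0.71), ([0.713, -0.419, 0.026], 0.59)]
rests [([0.508, 0.004, 0.009], 0.74), ([0.509, -0.513, 0.092], 0.57)]
box [([0.572, 0.192, 0.066], 0.98), ([0.579, 0.22, 0.062], 0.54), ([0.507, 0.006, 0.009], 0.48), ([0.509, -0.513, 0.093], 0.29)]
lid_handle [([0.578, 0.22, 0.065], 0.95)]
jar_low [([0.538, 0.01, 0.04], 0.56)]
jar_tall [([0.774, -0.002, 0.049], 0.89)]
spray [([0.508, -0.514, 0.094], 0.7), ([0.347, 0.123, 0.017], 0.68)]
brush [([0.35, 0.122, 0.019], 0.93)]
tape [([0.358, -0.183, 0.021], 0.85), ([0.508, 0.003, 0.009], 0.36)]
loupe [([0.55, 0.434, 0.031], 0.84)]
cup [([0.777, 0.139, 0.042], 0.61), ([0.359, -0.184, 0.023], 0.55)]
1.2
```

View pics/top0.png

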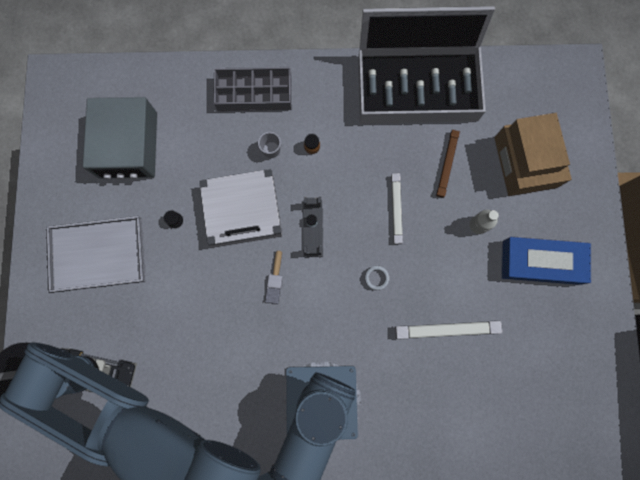

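View pics/side0.png

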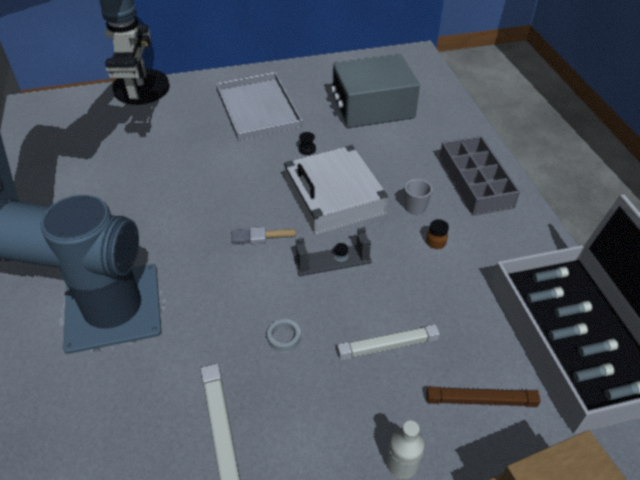

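The top view (up = +x) shows three things like the lightbar: white short at (396,208), white long at (449,330) and brown at (448,163). Brown is excluded, and the smaller white one at (396,208) fits the 220 mm. The box is at (240,207), with its handle at (240,231). The stand is at (312,228), with the low jar on it. I'll measure these and make the confirming crop.

Run:
```python
from h import *
import pickle
c=pickle.load(open("top.pkl","rb")); P=cloud(c); px=c["pixels"]
cv2.imwrite("pics/crop1.png",cv2.resize(px[120:350,190:520],None,fx=2.4,fy=2.4,interpolation=cv2.INTER_CUBIC))
def rect(name,u0,u1,v0,v1,zlo,zhi):
    q=P[v0:v1,u0:u1].reshape(-1,3); q=q[(q[:,2]>zlo)&(q[:,2]<zhi)]
    r=cv2.minAreaRect(q[:,:2].astype(np.float32)*1000); print(name,len(q),"c",np.round(r[0],1),"size",np.round(r[1],1),"ang",round(r[2],2),"z med",np.round(np.percentile(q[:,2],[10,50,90]),4))
rect("bar",380,412,165,250,.013,.04)
rect("longbar",385,515,315,345,.013,.06)
rect("brown",430,465,125,203,.013,.06)
rect("rests",295,330,190,265,.006,.09)
rect("cradles",295,330,190,265,.045,.09)
rect("box",195,288,165,250,.045,.085)
rect("handle",210,270,215,245,.08,.13)
q=P[300:312,330:350,2]; print("table z",np.median(q),q.std())
```

```text
bar 595 c [ 577.3 -237.7] size [ 38.4 221.1] ang 89.98 z med [0.0207 0.0261 0.0312]
longbar 1296 c [ 205.1 -378.3] size [ 36.6 309.9] ang 1.97 z med [0.0312 0.0365 0.0411]
brown 586 c [ 725.3 -414. ] size [ 53.8 234. ] ang 80.72 z med [0.0205 0.0259 0.0313]
rests 1229 c [525.2  17.3] size [106.4 233.9] ang 88.84 z med [0.0072 0.0133 0.0621]
cradles 267 c [521.4  16.5] size [ 48.  170.7] ang 89.2 z med [0.0508 0.0615 0.0735]
box 4696 c [582.  234.4] size [204.1 221.2] ang 8.4 z med [0.0618 0.0668 0.0716]
handle 150 c [503.3 221.8] size [12.8 99.7] ang 8.25 z med [0.0985 0.1047 0.1099]
table z 0.0002736831662989014 0.10551252755305925
```

View pics/crop1.png

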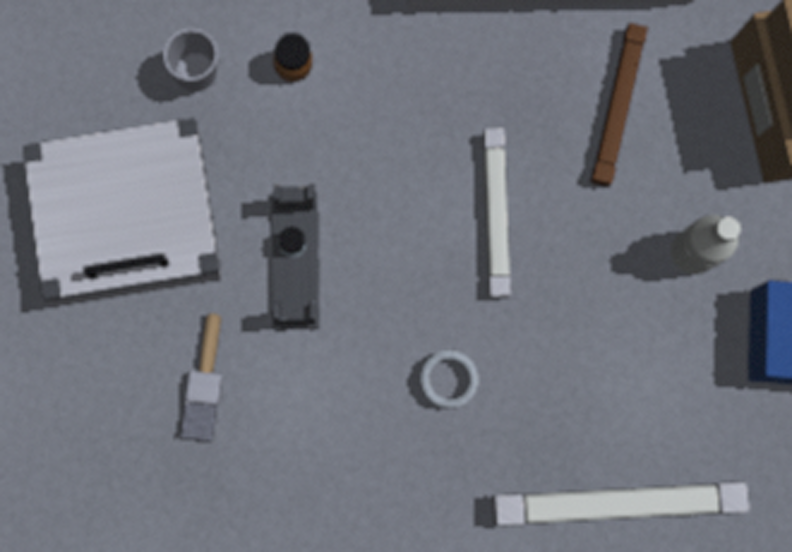

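The crop confirms it: the short white bar with aluminium caps at crop (497,210) is 221 mm long. The long white one measures 310 mm and the third is brown. Now a close look with the wrist camera over the stand and the bar.

Run:
```python
from h import *
import pickle
ims=[]
for n,x,y,yaw in (("rests",.50,.017,0),("bar",.56,-.24,0)):
    j=None
    move_to([x,y,.33],[180,0,yaw])
    s=state(); print(s["clock"],np.round(s["qpos"],1),np.round(s["wrist_force"],2))
    c=capture("wrist"); pickle.dump(c,open(n+".pkl","wb")); ims.append(cv2.resize(c["pixels"],(400,300)))
    print("cam",-c["R"].T@c["t"],c["R"][2])
cv2.imwrite("pics/wrist1.png",np.hstack(ims))
```

```text
3.5167 [-10.8   6.6  82.8   0.   90.6  79.1] [-0.55 -0.97  0.44]
cam [0.57464576 0.01778757 0.49683951] [-2.68408055e-01 -9.25334590e-04 -9.63304863e-01]
4.6 [-33.6  18.5  67.6   0.   93.9  56.4] [-0.08  0.17  0.14]
cam [ 0.63478521 -0.23871297  0.49716929] [-2.68026535e-01 -3.54927748e-04 -9.63411465e-01]
```

View pics/wrist1.png

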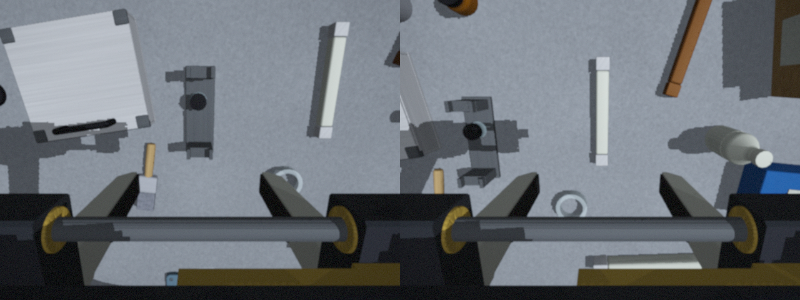

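Left half: the stand is at (198,112) with the jar at (198,101), and the box is at (80,75). Right half: the bar is at (601,110). I'll fit poses from this depth.

Run:
```python
from h import *
import pickle
def rect(name,P,box,zlo,zhi):
    u0,u1,v0,v1=box
    q=P[v0:v1,u0:u1].reshape(-1,3); q=q[(q[:,2]>zlo)&(q[:,2]<zhi)]
    r=cv2.minAreaRect(q[:,:2].astype(np.float32)*1000); v=cv2.fitLine(q[:,:2].astype(np.float32),cv2.DIST_HUBER,0,.01,.01).ravel()
    print(name,len(q),"c",np.round(r[0],1),"size",np.round(r[1],1),"ang",round(r[2],2),"line ang",round(np.degrees(np.arctan2(v[1],v[0])),2),"z",np.round(np.percentile(q[:,2],[5,50,95]),4), "med", np.round(np.median(q[:,:2],0),4))
c=pickle.load(open("bar.pkl","rb"));P=cloud(c)
rect("bar",P,(300,350,85,270),.022,.032)
c=pickle.load(open("rests.pkl","rb"));P=cloud(c)
R=(280,350,95,260)
rect("bar2",P,(490,570,30,230),.022,.032)
rect("all",P,R,.005,.09); rect("base",P,R,.006,.014)
rect("cheektops",P,R,.070,.079); rect("floors",P,R,.056,.064); rect("jar",P,R,.036,.045)
q=P[...,:].reshape(-1,3)
m=(q[:,2]>.066)&(q[:,2]<.08)&(abs(q[:,0]-.52)<.12)&(abs(q[:,1]-.017)<.04)
for s,l in ((1,"far"),(-1,"near")):
    for w in (1,-1):
        k=q[m&(s*(q[:,0]-.521)>0)&(w*(q[:,1]-.017)>0)]; print(l,w,len(k),np.round([k.min(0),k.max(0),k.mean(0)],4).tolist())
rect("lid",P,(0,245,0,290),.060,.072); rect("handle",P,(70,195,225,280),.085,.12)
```

```text
bar 3409 c [ 575.2 -244.2] size [ 25.4 219.8] ang 89.83 line ang -0.44 z [0.0241 0.0263 0.0279] med [ 0.5858 -0.2441]
bar2 3950 c [ 575.9 -243.3] size [ 26.9 219.1] ang 89.73 line ang -0.44 z [0.0236 0.0263 0.028 ] med [ 0.5863 -0.2421]
all 6727 c [519.8  16.7] size [ 60.2 178.6] ang 89.55 line ang -0.46 z [0.0095 0.0116 0.0741] med [0.5213 0.017 ]
base 4154 c [519.8  16.7] size [ 60.2 178.6] ang 89.55 line ang -0.73 z [0.0093 0.0108 0.0124] med [0.5138 0.0157]
cheektops 457 c [520.   16.7] size [ 50. 169.] ang 89.63 line ang -9.02 z [0.0731 0.0747 0.0761] med [ 0.5868 -0.0008]
floors 1134 c [519.4  17.3] size [169.7  49. ] ang 0.13 line ang -0.34 z [0.0591 0.0608 0.0623] med [0.5861 0.017 ]
jar 674 c [519.3  16.9] size [ 48.4 130.4] ang 89.77 line ang 0.77 z [0.0385 0.0407 0.0426] med [0.5392 0.0196]
far 1 125 [[0.5847, 0.0345, 0.0679], [0.6043, 0.0412, 0.0764], [0.5949, 0.0375, 0.0745]]
far -1 133 [[0.5847, -0.0088, 0.0729], [0.6044, -0.002, 0.0769], [0.5947, -0.0053, 0.0746]]
near 1 119 [[0.4356, 0.0351, 0.066], [0.4553, 0.0422, 0.0773], [0.446, 0.0385, 0.0735]]
near -1 105 [[0.4355, -0.0078, 0.0664], [0.4547, -0.0008, 0.0774], [0.446, -0.0038, 0.0745]]
lid 36091 c [579.7 234.4] size [201.6 221.7] ang 8.38 line ang 81.67 z [0.0652 0.0666 0.0683] med [0.5919 0.2325]Traceback (most recent call last):
  File "<stdin>", line 20, in <module>
  File "<stdin>", line 6, in rect
cv2.error: OpenCV(4.12.0) /io/opencv/modules/imgproc/src/linefit.cpp:50: error: (-215:Assertion failed) count > 0 in function 'fitLine2D_wods'
```

Run:
```python
from h import *
b=np.array([.5755,-.2438]); r=np.array([.520,.0167])
move_to([*b,.08],[180,0,-.4])
print(move_straight([*b,.004],.1,contact_N=15)); 
set_gripper(0.0,25); s=state(); print("grip",s["grip_width"]*93,s["gripper_force"],s["tool_pos"],s["wrist_force"])
move_straight([*b,.16],.2)
s=state(); print("up",s["grip_width"]*93,s["gripper_force"],s["wrist_force"])
move_straight([*r,.16],.25,ori=[180,0,-.5])
move_straight([*r,.08],.15)
c=capture("wrist"); cv2.imwrite("pics/place.png",c["pixels"])
s=state(); print(s["clock"],s["tool_pos"],s["orientation"])
```

```text
False
grip 25.576647557825165 24.99977856874466 [ 0.57548118 -0.24381052  0.00396341] [ 0.31516135 -0.15364798  0.08692016]
up 25.671687483751587 24.99935209751129 [ 0.31276001  0.22148405 -2.75744497]
10.475 [0.52104587 0.01614569 0.0809447 ] [ 1.79979611e+02 -1.08753400e-01 -5.35631704e-01]
```

View pics/place.png

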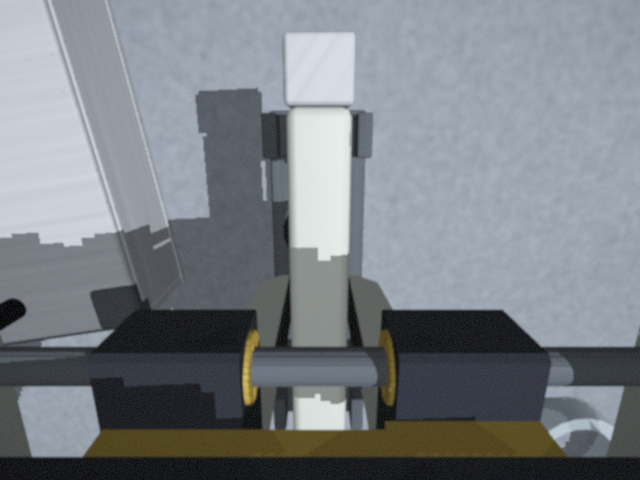

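The bar hangs over the stand (far cap at (320,68)), centred between the cheeks at (268,135) and (364,135). Lowering and releasing.

Run:
```python
from h import *
r=[.520,.0167]
print(move_straight([*r,.059],.05,contact_N=4)); s=state(); print(s["tool_pos"],s["wrist_force"])
set_gripper(0.6); move_straight([*r,.2],.2)
move_to([.46,.15,.36],[180,0,-81.6]); s=state(); print(s["clock"],np.round(s["qpos"],1))
c=capture("wrist"); d=capture("top"); P=cloud(c); P2=cloud(d)
cv2.imwrite("pics/after.png",np.hstack([cv2.resize(c["pixels"],(400,300)),cv2.resize(d["pixels"][120:345,180:480],(400,300))]))
def rect(n,P,zl,zh,x0,x1,y0,y1):
    q=P.reshape(-1,3); q=q[(q[:,2]>zl)&(q[:,2]<zh)&(q[:,0]>x0)&(q[:,0]<x1)&(q[:,1]>y0)&(q[:,1]<y1)]
    if len(q)<9: print(n,len(q)); return
    r=cv2.minAreaRect(q[:,:2].astype(np.float32)*1000); print(n,len(q),np.round(r[0],1),np.round(r[1],1),round(r[2],2),np.round(np.percentile(q[:,2],[5,50,95]),4))
for p in(P,P2):
    rect("bar",p,.080,.100,.36,.68,-.06,.09); rect("handle",p,.090,.125,.44,.56,.15,.30); rect("lid",p,.06,.072,.43,.75,.1,.4)
```

```text
True
[0.52076153 0.01662691 0.06287308] [ 0.98114889 -0.27716344 -1.91682167]
13.875 [  4.8   4.5  81.2  -0.   94.3 176.4]
bar 4974 [520.2  16. ] [ 26.4 219.9] 89.56 [0.0835 0.0862 0.0878]
handle 809 [500.8 221.7] [ 12.1 101.4] 8.32 [0.1012 0.1055 0.1074]
lid 21952 [609.9 226.4] [261.2 242. ] 7.69 [0.065  0.0665 0.0682]
bar 594 [521.6  14.6] [219.2  36.3] 2.0 [0.0812 0.0864 0.0925]
handle 95 [502.4 226.2] [13.8 91. ] 8.17 [0.0988 0.1059 0.1119]
lid 947 [610.3 217.8] [269.6 198.1] 3.83 [0.0613 0.0666 0.071 ]
```

View pics/after.png

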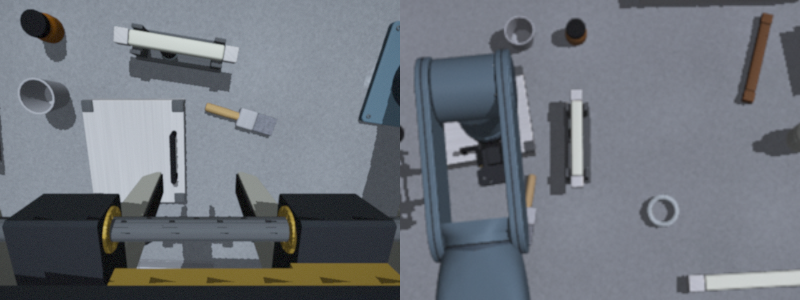

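The bar lies centred (520.2, 16.0, yaw ≈ -0.4°, top at z 0.086), matching the stand. The handle is at (0.501, 0.222), as the box fit predicts. Next I grip it and follow the arc, tilting the tool about 20° by the end for clearance, with every IK solution checked first.

```bash
cat > lid.py <<'E'
from h import *
from scipy.spatial.transform import Rotation as Ro
YAW=8.35; ex=np.array([np.cos(np.radians(YAW)),np.sin(np.radians(YAW)),0]); ey=np.array([-ex[1],ex[0],0]); ez=np.array([0,0,1.])
HIN=np.array([.501,.2222,.060])+.18*ex
D=.016
def pose(th,k=.4):
    a=np.radians(th); h=HIN+ex*(-.18*np.cos(a)+.04*np.sin(a))+ez*(.18*np.sin(a)+.04*np.cos(a))
    R=Ro.from_rotvec(ey*np.radians(k*th))*Ro.from_euler("xyz",[180,0,90+YAW],degrees=True)
    return h+D*R.as_matrix()[:,2], R.as_euler("xyz",degrees=True)
E
python3 - <<'E'
from lid import *
for th in range(0,56,5):
    q=inverse_kinematics(*pose(th)); print(th,np.round(pose(th)[0],3),None if q is None else np.round(q,1))
p,o=pose(0)
move_to(p+[0,0,.12],o)
print(move_straight(p,.1,contact_N=10),state()["wrist_force"])
set_gripper(0,20); s=state(); print(s["grip_width"]*93,s["gripper_force"],s["tool_pos"]-p,s["wrist_force"])
for th in (5,10):
    move_straight(*pose(th)[:1],.06,ori=pose(th)[1]); s=state(); print(th,s["grip_width"]*93,np.round(s["wrist_force"],1),np.round(s["moment"],2))
print(s["clock"])
E
```

```text
0 [0.501 0.222 0.084] [12.3 21.9 98.4 -0.  59.7  3.9]
5 [0.505 0.223 0.1  ] [12.1 22.3 95.2  0.1 64.5  3.7]
10 [0.509 0.223 0.115] [12.  23.  91.8  0.3 69.2  3.6]
15 [0.516 0.224 0.129] [11.9 24.  88.1  0.4 73.9  3.4]
20 [0.523 0.225 0.143] [11.8 25.2 84.3  0.5 78.5  3.3]
25 [0.532 0.227 0.157] [11.7 26.7 80.2  0.6 83.1  3.2]
30 [0.541 0.228 0.169] [11.6 28.4 75.9  0.7 87.6  3.1]
35 [0.552 0.23  0.18 ] [11.4 30.4 71.4  0.7 92.2  3. ]
40 [0.564 0.231 0.191] [11.3 32.7 66.6  0.8 96.7  3. ]
45 [0.576 0.233 0.2  ] [ 11.2  35.2  61.5   0.9 101.3   2.9]
50 [0.59  0.235 0.209] [ 11.1  37.9  56.1   1.  106.    2.9]
55 [0.603 0.237 0.216] [ 11.   41.   50.3   1.1 110.7   2.9]
False [ 0.84976223 -0.35061102  0.0043582 ]
11.324165708894913 20.000211596488953 [-5.03689799e-04 -7.77890166e-05 -5.09405335e-05] [-1.60493874 -1.15819757  1.89912789]
5 11.04660193359988 [-3.  -1.9 -1.4] [-0.15  0.54  0.  ]
10 10.85577256914641 [-4.4 -1.3 -1.2] [-0.19  0.85 -0.02]
19.4833
```

Run:
```python
from lid import *
import pickle
for th in range(15,51,5):
    move_straight(pose(th)[0],.06,ori=pose(th)[1]); s=state(); print(th,round(s["grip_width"]*93,2),np.round(s["wrist_force"],1),np.round(s["moment"],2))
    if s["grip_width"]*93<6 or np.linalg.norm(s["wrist_force"])>40: print("STOP"); break
pause(.3)
for n in("side","top","wrist"):
    c=capture(n); pickle.dump(c,open("e_"+n+".pkl","wb"))
    q=(cloud(c).reshape(-1,3)-HIN); X,Y,Z=q@ex,q@ey,q[:,2]
    a=np.degrees(np.arctan2(Z,-X)); r=np.hypot(X,Z)
    m=(abs(Y)<.1)&(r>.06)&(r<.19)&(a>35)&(a<65)&(X<0)
    print(n,m.sum(), np.polyfit(-X[m],Z[m],1) if m.sum()>50 else "", np.degrees(np.arctan(np.polyfit(-X[m],Z[m],1)[0])) if m.sum()>50 else "")
s=state();print(s["clock"],s["tool_pos"]-pose(50)[0])
ims=[pickle.load(open(f"e_{n}.pkl","rb"))["pixels"] for n in("side","top","wrist")]
cv2.imwrite("pics/open.png",np.vstack([np.hstack([cv2.resize(ims[0][80:320,180:500],(400,300)),cv2.resize(ims[1][120:345,180:480],(400,300))]),np.hstack([cv2.resize(ims[2],(400,300)),np.zeros((300,400,3),np.uint8)])]))
```

```text
15 11.24 [-5.3 -0.4 -1.1] [-0.31  1.07 -0.01]
20 11.26 [-6.2 -0.8  1.5] [-0.32  1.18  0.  ]
25 11.4 [-6.8 -1.6  2.6] [-0.35  1.33 -0.02]
30 11.02 [-7.1 -1.4  4.3] [-0.4   1.51 -0.  ]
35 11.02 [-7.5 -1.9  5.6] [-0.46  1.57  0.02]
40 10.97 [-8.3 -2.3  7.6] [-0.32  1.62  0.01]
45 11.23 [-6.7 -1.2  8. ] [-0.43  1.66 -0.01]
50 11.28 [-6.1 -2.3  9. ] [-0.37  1.71  0.02]
side 711 [1.30440221 0.00415926] 52.52497395590501
top 493 [1.26911225 0.01061723] 51.76357393599967
wrist 40945 [1.22861152 0.01082296] 50.856928972388594
23.25 [-4.72657599e-04 -4.16088256e-05  2.14906055e-03]
```

View pics/open.png

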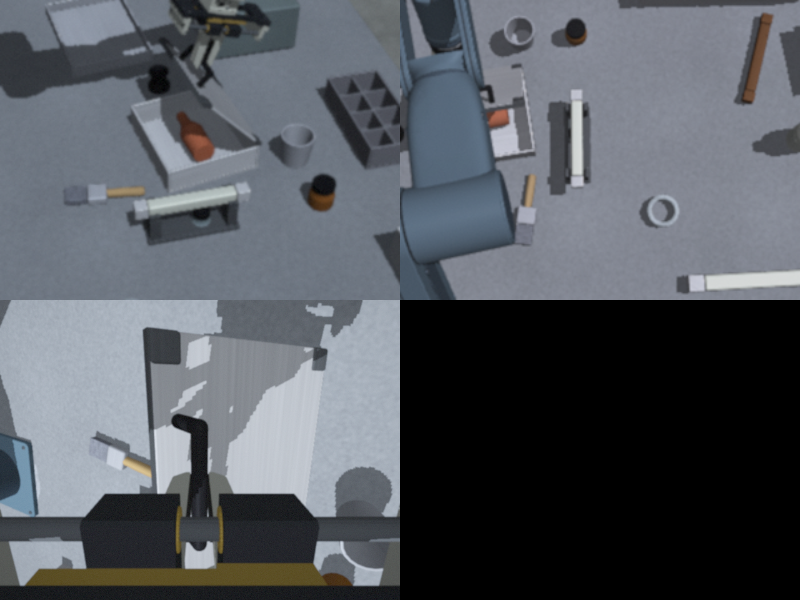

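The side view (left) shows the lid held open, with the bar on both cradles at (192,200). The top view (right) shows the same bar at (577,137). The bystanders look unmoved. Now a robust plane fit of the lid to trim the angle.

```bash
cat >> lid.py <<'E'
def fit(c):
    q=cloud(c).reshape(-1,3)-HIN; q=q[c["z_map"].ravel()>0]; X,Y,Z=q@ex,q@ey,q[:,2]
    th,o=50.,.006
    for tol in (.012,.006,.004,.003,.003,.003):
        a=np.radians(th); s=-X*np.cos(a)+Z*np.sin(a); n=X*np.sin(a)+Z*np.cos(a)
        m=(abs(n-o)<tol)&(s>.02)&(s<.19)&(abs(Y)<.105)
        k,b=np.polyfit(s[m],n[m],1); th+=np.degrees(np.arctan(k)); o=np.median(n[m])
    return round(th,2),round(o,4),int(m.sum())
E
python3 - <<'E'
from lid import *
import pickle
for n in("wrist","side","top"): print(n,fit(pickle.load(open(f"e_{n}.pkl","rb"))))
s=state(); print(s["clock"],s["tool_pos"]-pose(50)[0],s["joint_vel"])
E
```

```text
wrist (np.float64(49.81), np.float64(0.0061), 48229)
side (np.float64(49.74), np.float64(0.0046), 786)
top (np.float64(49.78), np.float64(0.0082), 585)
23.25 [-4.72657599e-04 -4.16088256e-05  2.14906055e-03] [-0.00102858  0.00588049 -0.02094607  0.03961056  0.10544952  0.033498  ]
```

Three cameras agree on 49.8°. One last check for steadiness and the bar, then hand in.

Run:
```python
from lid import *
pause(1); f=fit(capture("wrist")); d=capture("top"); q=cloud(d).reshape(-1,3)
q=q[(q[:,2]>.08)&(q[:,2]<.1)&(abs(q[:,0]-.52)<.13)&(abs(q[:,1]-.016)<.04)]
r=cv2.minAreaRect(q[:,:2].astype(np.float32)*1000)
s=state(); print(f,r,np.median(q[:,2]),s["gripper_force"],np.round(s["wrist_force"],1),s["clock"])
if abs(f[0]-50)<1: print(sign_off())
```

```text
(np.float64(49.82), np.float64(0.0061), 48223) ((521.5314331054688, 15.892354965209961), (41.722320556640625, 217.68896484375), 88.884033203125) 0.08654602414824233 20.00109851360321 [-5.9 -1.4  8.8] 24.35
the job is handed in; nothing more can be done
None
```

I handed the job in at about 24 s on the robot clock: the light bar lies released and centred across both cradles (within about 2 mm), and the gripper still holds the lid steady at 49.8°.

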